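# Load a stoneware music box in the test tray and wind it

### The arm

A 6-joint arm with a two-finger parallel gripper is mounted at the origin on the work surface. World frame = base frame: x ahead of the robot, y to its left, z up, the work surface at z = 0. Lengths are in m, angles in rad, forces in N, time in s.
With the tool pointing down it reaches from about 0.275 to 0.725 m from the base axis. Payload 5.6 kg.
Tool frame: the origin (TCP) lies at the centre of the arm's flange, where the gripper is bolted on; the fingertips stand 173 mm ahead of it and the grasp point (between the pads) lies 155 mm ahead of it (env.tip_reach is the distance from the TCP to the fingertips, in m); z points along the fingers, y is the line along which they close (so a half turn about z gives the same grasp; the last joint's range is limited). The gripper opens to 85 mm and grips with 20 to 120 N. Pads are 22 mm wide; open, the fingers measure 114 mm over their backs; the gripper's body (76 mm by 85 mm) begins 54 mm behind the grasp point. The pads swing forward as they close: fully open they stand 13 mm farther back than shut.
Start: joints at [-0.975, 0.255, 0.108, 0, -1.424, -0.285], TCP at [0.168, -0.524, 0.405] pointing down, gripper open.
Joint ranges: [-2.95, 2.95], [-1.21, 1.97], [-1.09, 1.5], [-2.87, 1.71], [-2.94, -0.07], [-3.05, 3.05]. Speed limits (rad/s): [2.57, 2.57, 3.14, 3.14, 3.14, 3.14].

### API

Orientations are given as [roll, pitch, yaw] about the fixed x, y, z axes, in that order (R = Rz(yaw) Ry(pitch) Rx(roll)).
In Python, from workcell import env gives the robot as it stands.
- The arm moves only by the shell command python3 jog.py FILE, which reads ROWS from the file FILE. ROWS is a JSON list of rows, 1 to 8 of them, each written [[dx, dy, dz], turn, opening]: dx, dy, dz in units of 50 mm, then a turn about the tool's z in units of 0.25 rad, then the finger opening in m; each row is the pose to reach, as a shift and turn from the pose commanded when the command began, along the tool's axes at that moment; what a row does not reach only later rows make up. A row lasts 1/12 s, in which the tool goes at most 0.0417 m and 0.125 rad, less where a joint would pass 70% of its speed; a pose out of reach is approached as far as the arm can. The fingers move at their own pace and stop on an object; the grip force is fixed at half the most. Time passes only in rows, so rows that do not move let the fingers close. It prints the time, the measured TCP pose, the force, the opening and the grip force at its end. Input that does not fit is refused with a message, and nothing moves.
- env.state(): the state, without advancing time (a new reading comes with each control period).
- env.get_image(name): name is "scene" or "top" or "wrist"; returns (picture, depth): 420x560x3 uint8, blue, green, red; 420x560 float32, m along the optical axis (not along the pixel's ray), 0 where there is no reading.
- env.camera_info(name): a dict with "intrinsics" (3x3 intrinsics, pixels), "k1" (the pictures are not rectified: a ray, as slopes to the right and down, at radius r is drawn at 1 + k1 r^2 times it, then the intrinsics apply), "R" (3x3) and "t" (3): a world point X has camera coordinates R X + t; the wrist camera has in their place "T_tool_cam" (4x4, takes a point from camera to tool coordinates, whose origin is the TCP and whose axes are the flange's). Camera axes: x right, y down, z forward; pixel columns grow to the right and rows downward; lengths in m; the calibration is good to about 2 mm. A picture is of the moment at which its call begins: read the wrist's pose just before it. camera_info takes no time and is no camera call.
- env.finish_job(): hands the job in; it is judged then, once.
The state is a dict: "t": time; "joint_pos": joint angles; "qd": joint speeds; "joint_efforts": joint torques, N m; "position": TCP position; "eef_rot": TCP orientation; "wrist_force": force on the tool from outside, world axes, zero at the start; "wrist_torque": the same for the moment, N m; "width": finger opening in m; "grip_force": force on a finger pad.
Only numpy, scipy, OpenCV 4.12 (cv2) and the standard library are available. Lean on these libraries where they do the work, as an engineer would, in place of code of your own. Each camera call takes 0.05 s, during which the arm holds its last target. There are 200 camera calls.

### The job

Stand the loose celadon music box, key up, in the free cell of the plywood test tray and let it go, without dropping it: the tray stops it turning. Then wind its key clockwise (seen from above), in as many part turns as it takes, until the spring is fully wound and the key will go no further. Leave the two boxes already in the tray and the other things on the bench where they are.

Things in the scene. Friction and masses are not known exactly. Their poses are not given: they have to be found in the camera images.
- box: The loose music box: pale green (celadon) stoneware, 64 x 64 mm square, 80 mm high, about 0.45 kg, lying on its flat front, its aluminium back plate and key uppermost. Origin: centre of its underside; z up, x and y square to its four plain sides (felt on the -y one). It starts outside the tray. Take it from above by the upper 35 mm of two sides; the key, up to 110 mm, is then between the fingers.
- box_key_grip (a point): The middle of the loose box's brass key, on its turning axis, 99 mm above the box's underside. The key is a flat butterfly 48 mm across the wings (its x), 9 mm thick (its y), its wings 8 to 30 mm above the box's top on a 9 mm round stem; z up.
- box_key (a joint): Turn of that key in the box, rad: 0 run down, growing clockwise seen from above, hard stop at 3.8 = fully wound. Starts between 0 and 0.6. It takes about 0.08 N m to turn, rising to 0.13 as the spring is wound; let go, it stays where it is.
- tray: The plywood test tray, fixed to the bench: 92 mm (x) by 260 mm (y), 40 mm high; origin: centre of its underside. Three cells in a row along its y at -84, 0, +84 mm, each 76 x 76 mm inside, walls 8 mm, felt floor 8 mm above the bench. A box stands square in one, 6 mm to spare all round (winding turns it up to 13 degrees there). Fingers fit over the +x and -x sides; boxes beside leave only 18 mm.
- cell: The centre of the floor of the free cell of the tray (any of the three), 8 mm above the bench; axes as the tray's.
- box_b: A reddish-brown music box of the same shape and size with its own key, already standing in another cell; leave it. Origin at the centre of its underside.
- box_c: A slate-blue music box of the same shape and size with its own key, already standing in another cell; leave it. Origin at the centre of its underside.
- mug: Bystander: a grey clay mug, 82 mm across, 95 mm high, loop handle at its +y. Origin at the centre of its underside.
- bowl: Bystander: a white bowl, 110 mm across, 50 mm high. Origin at the centre of its underside.
- glaze_jar: Bystander: a white jar with a black cap, 68 mm across, 85 mm high. Origin at the centre of its underside.
- teapot_lid: Bystander: a red-brown teapot lid with a knob, 90 mm across, 48 mm high. Origin at the centre of its underside.
- screwdriver: Bystander: a screwdriver 170 mm long lying on the bench along its own x axis. Origin at the middle of its underside.

How it is judged:
By the outcome, as a careful person would: the job done as asked, in the order asked, and still so for the second after the job is handed in, with the robot touching nothing.
It also fails if it takes over 67 s, if anything falls off the work surface, if the arm or the gripper's body presses on something with over 40 N, if the wrist force passes 120 N, or if a joint passes its speed limit or range.

## Working session

There is one attempt and no reset: what is moved stays moved. The work goes in short steps, Python scripts to look and compute and a shell command to move; the robot and the scene stay as the last step left them, time stands still between calls to the robot, and variables do not carry over. Pictures are saved under pics/ and viewed, at most 10 in all, crops included, and the job is handed in when it is done.

```bash
ls; mkdir -p pics; python3 - <<'E'
from workcell import env
import cv2,numpy as np
s=env.state();print(s)
for n in("scene","top","wrist"):
    im,d=env.get_image(n);cv2.imwrite(f"pics/{n}0.png",im);np.save(f"pics/{n}0.npy",d);i=env.camera_info(n);print(n,i)
E
```

```text
jog.py
pics
workcell.py
{'t': 0.0, 'joint_pos': array([-9.75399337e-01,  2.55747189e-01,  1.06985509e-01, -4.94618046e-04,
       -1.42388849e+00, -2.84574646e-01]), 'qd': array([ 0.00054661,  0.00045065,  0.00094963, -0.00166445,  0.00060393,
       -0.00192975]), 'joint_efforts': array([-2.58186847e-04, -3.86632991e+01,  2.37936866e+01,  5.36521241e+00,
       -6.01371867e-03,  5.65636231e-07]), 'position': array([ 0.16821703, -0.52346518,  0.40378481]), 'eef_rot': array([ 3.13967602e+00, -5.09878814e-05, -2.83084312e+00]), 'wrist_force': array([ 0.40660312, -1.23505435,  0.39835508]), 'wrist_torque': array([-0.04979193,  0.02824445, -0.01709584]), 'grip_force': 0.0, 'width': 0.08500743755344241}
scene {'intrinsics': array([[411.73813488,   0.        , 267.4882665 ],
       [  0.        , 411.73813488, 199.15788924],
       [  0.        ,   0.        ,   1.        ]]), 'k1': 0.022274818674420164, 'R': array([[ 0.58880014,  0.80823407, -0.00849077],
       [ 0.56906238, -0.42197737, -0.7057642 ],
       [-0.57400558,  0.41072228, -0.70839593]]), 't': array([-0.35756352, -0.27072368,
[... 281 characters left out ...]
.99630491, -0.02982798, -0.08054077],
       [ 0.0803509 ,  0.00751241, -0.99673833]]), 't': array([-0.0230192 ,  0.58798743,  1.43013215])}
wrist {'intrinsics': array([[376.56092457,   0.        , 271.82190713],
       [  0.        , 376.56092457, 205.56359708],
       [  0.        ,   0.        ,   1.        ]]), 'k1': -0.09464110356821022, 'T_tool_cam': array([[-1.44032256e-03, -9.50068742e-01, -3.12037356e-01,
         8.04929785e-02],
       [ 9.99998952e-01, -1.32213861e-03, -5.90309058e-04,
         5.47458780e-04],
       [ 1.48277546e-04, -3.12037879e-01,  9.50069650e-01,
         3.09335486e-02],
       [ 0.00000000e+00,  0.00000000e+00,  0.00000000e+00,
         1.00000000e+00]])}
```

View pics/top0.png

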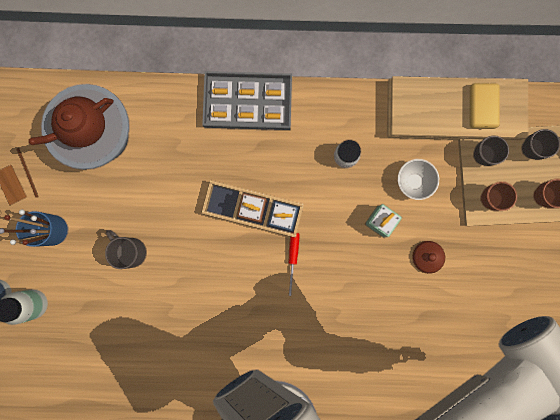

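View pics/scene0.png

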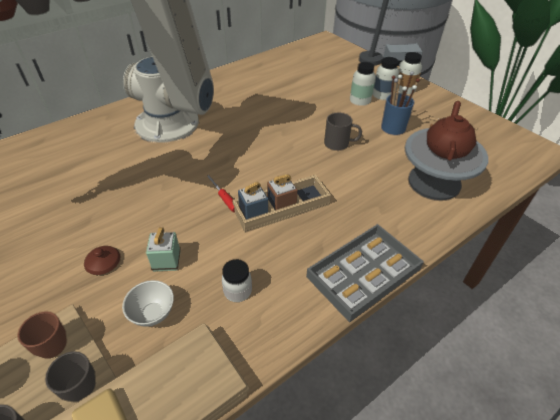

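The top view shows the celadon box with its key at about (384,220), and the tray with the blue box at (285,215) and the brown box at (252,208). The free cell is at (221,200), and the screwdriver touches the area at (294,248), just below the tray's blue end. The scene view shows the loose box upright, key up, at (163,250).

```bash
cat > h.py <<'E'
import numpy as np,cv2
from scipy.spatial.transform import Rotation as Ro
from workcell import env
def cam(n,s=None):
    i=env.camera_info(n);K=i["intrinsics"]
    if n=="wrist":
        s=s or env.state();T=np.eye(4);T[:3,:3]=Ro.from_euler("xyz",s["eef_rot"]).as_matrix();T[:3,3]=s["position"]
        W=np.linalg.inv(T@i["T_tool_cam"]);R,t=W[:3,:3],W[:3,3]
    else:R,t=i["R"],i["t"]
    return K,np.array([i["k1"],0,0,0,0.]),R,t
def ray(c,p):
    K,D,R,t=c;u=cv2.undistortPoints(np.float64(p).reshape(-1,1,2),K,D)[:,0]
    return -R.T@t,np.c_[u,np.ones(len(u))]@R
def onz(c,p,z):
    o,d=ray(c,p);return o+d*((z-o[2])/d[:,2])[:,None]
def dep(c,p,d):
    o,r=ray(c,p);z=np.array([d[int(round(v)),int(round(u))] for u,v in np.reshape(p,(-1,2))]);return o+r*z[:,None]
def tri(cs,ps):
    A=0;b=0
    for c,p in zip(cs,ps):
        o,d=ray(c,p);d=d[0]/np.linalg.norm(d[0]);P=np.eye(3)-np.outer(d,d);A=A+P;b=b+P@o
    return np.linalg.solve(A,b)
E
python3 - <<'E'
from h import *
im=cv2.imread("pics/top0.png");a=cv2.resize(im[170:245,195:415],None,fx=3.6,fy=3.6,interpolation=cv2.INTER_CUBIC)
im2=cv2.imread("pics/scene0.png");b=cv2.resize(im2[165:280,140:340],None,fx=2.75,fy=2.75,interpolation=cv2.INTER_CUBIC)
o=np.zeros((a.shape[0]+b.shape[0],a.shape[1],3),np.uint8);o[:a.shape[0]]=a;o[a.shape[0]:,:b.shape[1]]=b
print(a.shape,b.shape);cv2.imwrite("pics/crop.png",o)
c=cam("top");d=np.load("pics/top0.npy")
print(np.round(dep(c,[(384,205),(388,232),(372,219),(384,222),(221,202),(222,193),(252,221),(420,300)],d),4))
# point clouds of tray rim, box top from top depth
v,u=np.mgrid[170:260,190:420];P=np.c_[u.ravel(),v.ravel()]
X=dep(c,P,d)
hs=cv2.cvtColor(im,cv2.COLOR_BGR2HSV)[P[:,1],P[:,0]]
def rect(m,n):
    (cx,cy),(w,h),an=cv2.minAreaRect(np.float32(X[m,:2]));print(n,m.sum(),round(cx,4),round(cy,4),round(w,4),round(h,4),round(an,2),'z',np.percentile(X[m,2],[5,50,95]).round(4))
for n,lo,hi in(("box",355,420),("blue",268,303),("brown",237,268)):
    m=(P[:,0]>lo)&(P[:,0]<hi)&(P[:,1]<245)&(X[:,2]>.07)&(X[:,2]<.093) if n=="box" else (P[:,0]>lo)&(P[:,0]<hi)&(X[:,2]>.078)&(X[:,2]<.1)
    rect(m,n)
    m=(P[:,0]>lo)&(P[:,0]<hi)&(P[:,1]<245)&(X[:,2]>.1);rect(m,n+"key")
m=(P[:,0]<305)&(X[:,2]>.033)&(X[:,2]<.046)&(P[:,1]<236);rect(m,"tray")
E
```

```text
(270, 792, 3) (316, 550, 3)
[[ 5.935e-01 -2.831e-01  1.500e-03]
 [ 5.172e-01 -2.798e-01  8.210e-02]
 [ 5.496e-01 -2.384e-01  8.000e-02]
 [ 5.414e-01 -2.646e-01  1.070e-01]
 [ 5.879e-01  1.639e-01  6.600e-03]
 [ 6.127e-01  1.621e-01  7.400e-03]
 [ 5.375e-01  7.590e-02  2.600e-02]
 [ 3.394e-01 -3.834e-01  3.000e-04]]
box 525 0.5478 -0.2716 0.064 0.0643 56.65 z [0.0735 0.0796 0.0848]
boxkey 102 0.5064 -0.1549 0.0261 0.2849 19.34 z [0.1036 0.1109 1.4727]
blue 523 0.5503 -0.0065 0.0638 0.0638 77.61 z [0.082  0.0875 0.0931]
bluekey 89 0.5127 -0.0085 0.0824 0.0458 1.02 z [0.1057 0.1184 1.4727]
brown 525 0.5703 0.0758 0.0638 0.064 78.24 z [0.0807 0.0877 0.0925]
brownkey 80 0.5329 0.0339 0.1563 0.0243 48.08 z [0.1101 0.1179 1.4727]
tray 920 0.5704 0.0758 0.2597 0.0922 77.35 z [0.0349 0.0401 0.0447]
```

View pics/crop.png

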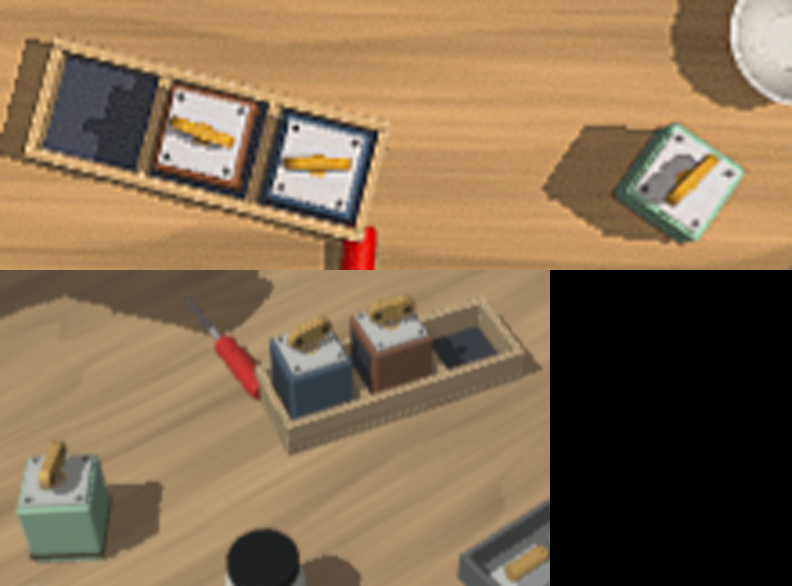

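The rows are not in the units I measure in: shifts go in units of 50 mm and turns go in units of 0.25 rad. I convert before sending: -0.08 m is -1.6, -0.04 m is -0.8, -0.4 rad is -1.6.

```bash
cat >> h.py <<'E'
def go(x,y,z,yaw=None):
    "shift in tool axes (level tool) to TCP target, and turn"
    s=env.state();R=Ro.from_euler("xyz",s["eef_rot"]).as_matrix()
    d=R.T@(np.array([x,y,z])-s["position"]);y0=s["eef_rot"][2]
    tn=0 if yaw is None else -((yaw-y0+np.pi)%(2*np.pi)-np.pi)
    print("t",round(s["t"],2),"shift",d.round(4),"turn",round(tn,3),"pos",s["position"].round(4),"yaw",round(y0,4),"j6",round(s["joint_pos"][5],3),"F",s["wrist_force"].round(1),"T",s["wrist_torque"].round(2),"w",round(s["width"],4),"g",round(s["grip_force"],1))
E
echo '[[[-0.8,0.22,0],-0.4,0.085],[[-1.6,0.44,0],-0.8,0.085],[[-2.4,0.66,0],-1.2,0.085],[[-3.2,0.88,0],-1.6,0.085],[[-4,1.12,0],-2,0.085],[[-4.8,1.34,0],-2.4,0.085],[[-5.6,1.56,0],-2.712,0.085],[[-6.4,1.8,0],-2.712,0.085]]' > mv.in && python3 jog.py mv.in
python3 -c "
from h import *
go(.5478,-.2716,.4,-2.153)"
```

```text
t: 0.82
position: [0.4467, -0.3386, 0.4045]
eef_rot: [3.141, 0.0, -2.148]
wrist_force: [0.1, -1.0, 0.3]
width: 0.085
grip_force: 0.0
t 0.82 shift [-0.1113 -0.0481  0.0045] turn 0.005 pos [ 0.4467 -0.3386  0.4045] yaw -2.1484 j6 -0.208 F [ 0.1 -1.   0.3] T [-0.19 -0.1  -0.01] w 0.085 g 0.0
```

In the tool's units: -0.111 m is -2.22, -0.073 m is -1.46, 0.005 rad is 0.02.

```bash
echo '[[[-0.72,-0.32,0],0.02,0.085],[[-1.46,-0.64,0.4],0.02,0.085],[[-2.22,-0.96,0.8],0.02,0.085],[[-2.22,-0.96,0.8],0.02,0.085],[[-2.22,-0.96,0.8],0.02,0.085],[[-2.22,-0.96,0.8],0.02,0.085]]' > mv.in && python3 jog.py mv.in
python3 - <<'E'
from h import *
go(.5478,-.2716,.4,-2.153)
c=cam("wrist");im,d=env.get_image("wrist");cv2.imwrite("pics/w1.png",im)
v,u=np.mgrid[0:420,0:560];P=np.c_[u.ravel(),v.ravel()]
o,r=ray(c,P);X=o+r*d.ravel()[:,None]
m=(np.hypot(X[:,0]-.548,X[:,1]+.272)<.06)&(X[:,2]>.072)&(X[:,2]<.09)
print(m.sum(),cv2.minAreaRect(np.float32(X[m,:2])),np.median(X[m,2]))
k=(np.hypot(X[:,0]-.548,X[:,1]+.272)<.06)&(X[:,2]>.1)&(X[:,2]<.12)
print("key",k.sum(),cv2.minAreaRect(np.float32(X[k,:2])),np.percentile(X[k,2],[50,95]))
E
```

```text
t: 1.32
position: [0.5466, -0.2736, 0.3641]
eef_rot: [3.14, -0.001, -2.157]
wrist_force: [-0.5, -0.5, 1.0]
width: 0.0845
grip_force: 0.0
t 1.32 shift [-0.0023  0.0001 -0.0359] turn -0.004 pos [ 0.5466 -0.2736  0.3641] yaw -2.1568 j6 -0.377 F [-0.5 -0.5  1. ] T [-0.06  0.    0.03] w 0.0845 g 0.0
5829 ((0.5484030246734619, -0.2735365033149719), (0.06301505863666534, 0.06433907896280289), 55.99248504638672) 0.07941975302773857
key 1233 ((0.5485996007919312, -0.27302756905555725), (0.009645611047744751, 0.047312118113040924), 46.42235565185547) [0.10889058 0.11049659]
```

View pics/w1.png

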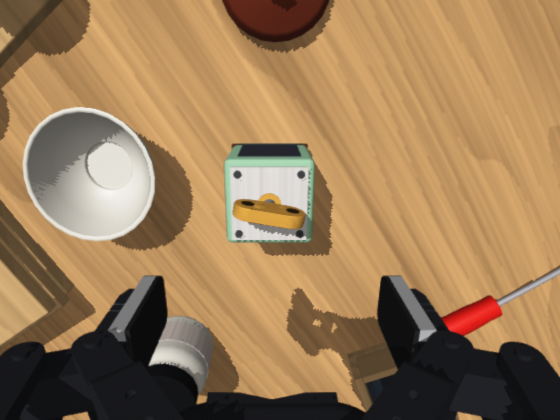

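The wrist view shows the box's plate at (270,200) square to the tool, with the key at (268,213). The bowl is clear at (90,173), and the felt side is at the image top (270,150). The wrist and top measurements agree to 2 mm, and the plate height is 0.079.

In the tool's units: 0.144 m is 2.88, 0.13 m is 2.6.

```bash
echo '[[[-0.04,0,0.7],0,0.085],[[-0.04,0,1.4],0,0.085],[[-0.04,0,2.1],0,0.085],[[-0.04,0,2.6],0,0.085],[[-0.04,0,2.88],0,0.085],[[-0.04,0,2.88],0,0.085]]' > mv.in && python3 jog.py mv.in
python3 -c "
from h import *
go(.548,-.2726,.219,-2.159);print(env.state()['joint_pos'])"
```

```text
t: 1.87
position: [0.5454, -0.2728, 0.218]
eef_rot: [3.136, -0.001, -2.16]
wrist_force: [-1.0, -0.2, -0.2]
width: 0.0848
grip_force: 0.0
t 1.87 shift [-0.0016 -0.002  -0.001 ] turn -0.001 pos [ 0.5454 -0.2728  0.218 ] yaw -2.1601 j6 -0.381 F [-1.  -0.2 -0.2] T [ 0.01  0.11 -0.02] w 0.0848 g 0.0
[-2.08124504e-01  4.88675902e-01 -3.70210253e-02 -9.11605605e-04
 -1.05053968e+00 -3.80708965e-01]
```

```bash
echo '[[[-0.04,0,0],0,0.055],[[-0.04,0,0],0,0.055],[[-0.04,0,0],0,0.055],[[-0.04,0,0],0,0.055],[[-0.04,0,0],0,0.055],[[-0.04,0,0],0,0.055],[[-0.04,0,0],0,0.055],[[-0.04,0,0],0,0.055]]' > mv.in && python3 jog.py mv.in
python3 -c "
from h import *
go(.5888,.1578,.3,-1.7916)"
```

```text
t: 2.53
position: [0.5494, -0.2711, 0.2235]
eef_rot: [-3.136, 0.0, -2.157]
wrist_force: [-0.1, -1.6, 6.6]
width: 0.0629
grip_force: 68.3
t 2.53 shift [-0.379   0.2042 -0.0773] turn -0.366 pos [ 0.5494 -0.2711  0.2235] yaw -2.1573 j6 -0.384 F [-0.1 -1.6  6.6] T [-0.23  0.26 -0.1 ] w 0.0629 g 68.3
```

In the tool's units: -0.15 m is -3, -0.125 m is -2.5.

```bash
echo '[[[0,0,-0.4],0,0.055],[[0,0,-1.1],0,0.055],[[0,0,-1.8],0,0.055],[[0,0,-2.5],0,0.055],[[0,0,-3],0,0.055],[[0,0,-3.2],0,0.055],[[0,0,-3.2],0,0.055]]' > mv.in && python3 jog.py mv.in
python3 -c "
from h import *
go(.5888,.1578,.38,-1.7916)"
```

```text
t: 3.12
position: [0.5487, -0.2704, 0.383]
eef_rot: [-3.138, 0.002, -2.158]
wrist_force: [1.1, 0.3, -5.8]
width: 0.0628
grip_force: 68.9
t 3.12 shift [-0.3787  0.2038  0.0029] turn -0.366 pos [ 0.5487 -0.2704  0.383 ] yaw -2.1578 j6 -0.384 F [ 1.1  0.3 -5.8] T [-0.05 -0.12  0.01] w 0.0628 g 68.9
```

```bash
echo '[[[-0.4,0.2,0],-0.08,0.055],[[-1,0.54,0],-0.2,0.055],[[-1.7,0.9,0],-0.36,0.055],[[-2.4,1.28,0],-0.52,0.055],[[-3.1,1.66,0],-0.68,0.055],[[-3.8,2.04,0],-0.84,0.055],[[-4.5,2.42,0],-1,0.055],[[-5.2,2.8,0],-1.16,0.055]]' > mv.in && python3 jog.py mv.in >/dev/null
python3 -c "
from h import *
go(.5888,.1578,.38,-1.7916)"
```

```text
t 3.78 shift [-0.1304  0.0254 -0.0027] turn -0.074 pos [0.5751 0.0256 0.3773] yaw -1.8661 j6 -0.61 F [ 1.6 -0.3 -5.2] T [-0.03 -0.28 -0.  ] w 0.0628 g 68.7
```

In the tool's units: -0.13 m is -2.6, -0.12 m is -2.4, -0.074 rad is -0.296.

```bash
echo '[[[-0.7,0.14,0],-0.08,0.055],[[-1.4,0.26,0],-0.2,0.055],[[-2,0.4,0],-0.296,0.055],[[-2.4,0.48,0],-0.296,0.055],[[-2.6,0.5,0],-0.296,0.055],[[-2.6,0.5,0],-0.296,0.055],[[-2.6,0.5,0],-0.296,0.055],[[-2.6,0.5,0],-0.296,0.055]]' > mv.in && python3 jog.py mv.in >/dev/null
python3 - <<'E'
from h import *
go(.5888,.1578,.38,-1.7916)
# look: held box and tray
v,u=np.mgrid[0:420,0:560];P=np.c_[u.ravel(),v.ravel()]
a=np.deg2rad(-12.65);ex=np.array([np.cos(a),np.sin(a)]);ey=np.array([-ex[1],ex[0]])
for n in("wrist","top"):
    c=cam(n);im,d=env.get_image(n);cv2.imwrite(f"pics/{n}2.png",im)
    o,r=ray(c,P);X=o+r*d.ravel()[:,None];ok=d.ravel()>0
    L=(X[:,:2]-[.5704,.0758])
    q=np.c_[L@ex,L@ey]
    m=ok&(abs(X[:,2]-.04)<.006)&(abs(q[:,0])<.07)&(q[:,1]<.15)&(q[:,1]>-.15)
    print(n,"tray",m.sum(),cv2.minAreaRect(np.float32(X[m,:2])),np.median(X[m,2]))
    f=ok&(X[:,2]>.003)&(X[:,2]<.015)&(abs(q[:,0])<.045)&(q[:,1]>.03)&(q[:,1]<.125)
    if f.sum()>50:print(" floor",f.sum(),q[f].min(0),q[f].max(0),np.median(X[f,2]))
    for lo,hi in((.19,.24),):
        b=ok&(X[:,2]>.16)&(X[:,2]<.30)&(np.hypot(X[:,0]-.589,X[:,1]-.158)<.06)&(cv2.cvtColor(im,cv2.COLOR_BGR2HSV).reshape(-1,3)[:,1]>50)&(abs(cv2.cvtColor(im,cv2.COLOR_BGR2HSV).reshape(-1,3)[:,0].astype(int)-75)<25)
        if b.sum()>20:print(" green",b.sum(),cv2.minAreaRect(np.float32(X[b,:2])),np.percentile(X[b,2],[2,50,98]))
E
```

```text
t 4.45 shift [-0.0032  0.002  -0.0007] turn -0.003 pos [0.59   0.1543 0.3793] yaw -1.7947 j6 -0.736 F [ 0.7 -0.6 -4.5] T [-0.03 -0.    0.03] w 0.0625 g 68.7
wrist tray 6044 ((0.5730364918708801, 0.08269476890563965), (0.1386786848306656, 0.09253792464733124), 77.1219711303711) 0.039733295201615976
 floor 3094 [-0.03682229  0.05050544] [0.03975245 0.08466265] 0.007885486253402546
 green 5767 ((0.5883021950721741, 0.15139733254909515), (0.06213046610355377, 0.06418313086032867), 77.16569519042969) [0.17175779 0.23001807 0.2333092 ]
top tray 710 ((0.5678288340568542, 0.06391756981611252), (0.23549029231071472, 0.09225456416606903), 77.34648895263672) 0.04038327561160826
 floor 203 [-0.03708759  0.03239581] [0.03816859 0.1036897 ] 0.009048634755468798
 green 68 ((0.5933419466018677, 0.13132046163082123), (0.0276932455599308, 0.09288361668586731), 82.28728485107422) [0.18825893 0.23146088 0.26545015]
```

View pics/wrist2.png

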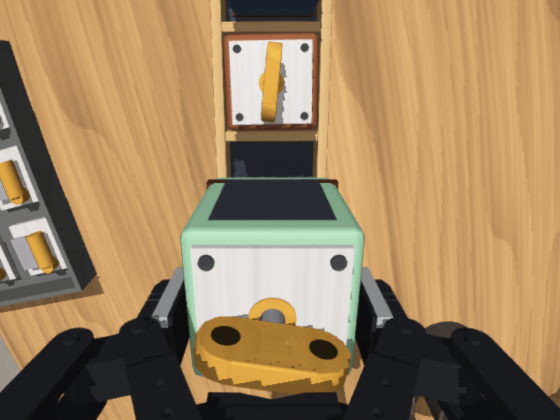

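The held box's felt side is at (270,200), its plate is level, and it is square to the tray. The free cell is directly below and behind it at (272,160). A shift of about 5 mm towards +y is needed.

```bash
python3 -c "
from h import *
go(.5913,.1595,.275,-1.7916)"; echo '[[[-0.06,0.04,0.4],0,0.055],[[-0.12,0.04,1],0,0.055],[[-0.12,0.04,1.6],0,0.055],[[-0.12,0.04,2],0,0.055],[[-0.12,0.04,2.08],0,0.055],[[-0.12,0.04,2.08],0,0.055],[[-0.12,0.04,2.08],0,0.055]]' > mv.in && python3 jog.py mv.in
python3 - <<'E'
from h import *
go(.5913,.1595,.232,-1.7916)
v,u=np.mgrid[0:420,0:560];P=np.c_[u.ravel(),v.ravel()]
c=cam("wrist");im,d=env.get_image("wrist");cv2.imwrite("pics/w3.png",im)
o,r=ray(c,P);X=o+r*d.ravel()[:,None];ok=d.ravel()>0
m=ok&(abs(X[:,2]-.04)<.005)&(np.hypot(*(X[:,:2]-[.5704,.0758]).T)<.14)
print("tray",m.sum(),cv2.minAreaRect(np.float32(X[m,:2])))
h=cv2.cvtColor(im,cv2.COLOR_BGR2HSV).reshape(-1,3).astype(int)
b=ok&(X[:,2]>.08)&(X[:,2]<.16)&(np.hypot(X[:,0]-.589,X[:,1]-.158)<.06)&(h[:,1]>50)&(abs(h[:,0]-75)<25)
print("green",b.sum(),cv2.minAreaRect(np.float32(X[b,:2])),np.percentile(X[b,2],[2,50,98]))
E
```

```text
t 4.55 shift [-0.0057 -0.      0.1052] turn -0.004 pos [0.5901 0.154  0.3802] yaw -1.7953 j6 -0.736 F [ 0.8 -0.3 -4.9] T [ 0.03 -0.04 -0.02] w 0.0629 g 68.7
t: 5.13
position: [0.5903, 0.1611, 0.2784]
eef_rot: [-3.139, 0.001, -1.794]
wrist_force: [-0.0, -0.5, -4.8]
width: 0.0629
grip_force: 68.5
t 5.13 shift [ 0.0013 -0.0013  0.0464] turn -0.003 pos [0.5903 0.1611 0.2784] yaw -1.7941 j6 -0.746 F [-0.  -0.5 -4.8] T [ 0.01 -0.1  -0.01] w 0.0629 g 68.5
tray 6837 ((0.5764679908752441, 0.09718258678913116), (0.11269267648458481, 0.09286416321992874), 77.59486389160156)
green 5246 ((0.5892136693000793, 0.15855509042739868), (0.06296800076961517, 0.06421275436878204), 77.55146789550781) [0.08637326 0.12895893 0.13228075]
```

In the tool's units: -0.001 m is -0.02, 0.001 m is 0.02.

```bash
echo '[[[0.02,-0.02,0.3],0,0.055],[[0.02,-0.02,0.6],0,0.055],[[0.02,-0.02,0.74],0,0.055],[[0.02,-0.02,0.8],0,0.055],[[0.02,-0.02,0.84],0,0.055],[[0.02,-0.02,0.84],0,0.055],[[0.02,-0.02,0.84],0,0.055]]' > mv.in && python3 jog.py mv.in
python3 -c "
from h import *
go(.5913,.1595,.232,-1.7916)"
```

```text
t: 5.77
position: [0.5907, 0.1604, 0.2358]
eef_rot: [-3.14, 0.001, -1.794]
wrist_force: [0.7, -0.7, -4.6]
width: 0.063
grip_force: 68.6
t 5.77 shift [ 0.0008 -0.0008  0.0038] turn -0.002 pos [0.5907 0.1604 0.2358] yaw -1.7936 j6 -0.743 F [ 0.7 -0.7 -4.6] T [ 0.01 -0.01  0.08] w 0.063 g 68.6
```

```bash
echo '[[[0,0,0.04],0,0.055],[[0,0,0.06],0,0.055],[[0,0,0.06],0,0.055],[[0,0,0.06],0,0.055]]' > mv.in && python3 jog.py mv.in
python3 -c "
from h import *
go(.5913,.1595,.232,-1.7916)"
```

```text
t: 6.1
position: [0.5903, 0.1603, 0.2317]
eef_rot: [-3.142, -0.0, -1.794]
wrist_force: [0.1, 0.7, -5.1]
width: 0.0625
grip_force: 68.6
t 6.1 shift [ 0.0005 -0.0011 -0.0003] turn -0.002 pos [0.5903 0.1603 0.2317] yaw -1.7938 j6 -0.743 F [ 0.1  0.7 -5.1] T [-0.01 -0.02  0.01] w 0.0625 g 68.6
```

Not touching yet; step down in small amounts.

In the tool's units: 0.002 m is 0.04, 0.001 m is 0.02.

```bash
echo '[[[0,0,0.02],0,0.055],[[0,0,0.02],0,0.055],[[0,0,0.04],0,0.055],[[0,0,0.04],0,0.055]]' > mv.in && python3 jog.py mv.in|grep -E 'pos|force'; echo '[[[0,0,0.02],0,0.055],[[0,0,0.02],0,0.055],[[0,0,0.04],0,0.055],[[0,0,0.04],0,0.055]]' > mv.in && python3 jog.py mv.in |grep -E 'pos|force'
```

```text
position: [0.5903, 0.1603, 0.2315]
wrist_force: [-5.2, -0.6, 7.7]
grip_force: 70.2
position: [0.5901, 0.1602, 0.2314]
wrist_force: [-8.6, -0.9, 17.9]
grip_force: 71.6
```

On the floor (contact +18 N). I'll relax the pressing, open, and rise.

```bash
echo '[[[0,0,-0.06],0,0.055],[[0,0,-0.06],0,0.065],[[0,0,-0.06],0,0.075],[[0,0,-0.06],0,0.085],[[0,0,-0.06],0,0.085],[[0,0,-0.06],0,0.085],[[0,0,-0.06],0,0.085]]' > mv.in && python3 jog.py mv.in
echo '[[[0,0,-0.4],0,0.085],[[0,0,-1],0,0.085],[[0,0,-1.7],0,0.085],[[0,0,-2.4],0,0.085],[[0,0,-2.9],0,0.085],[[0,0,-3],0,0.085],[[0,0,-3],0,0.085],[[0,0,-3],0,0.085]]' > mv.in && python3 jog.py mv.in
cat > key.py <<'E'
from h import *
import sys
v,u=np.mgrid[0:420,0:560];P=np.c_[u.ravel(),v.ravel()]
s=env.state();c=cam("wrist",s);im,d=env.get_image("wrist");cv2.imwrite(f"pics/{sys.argv[1]}.png",im)
o,r=ray(c,P);X=o+r*d.ravel()[:,None];n=np.hypot(X[:,0]-.59,X[:,1]-.158)
h=cv2.cvtColor(im,cv2.COLOR_BGR2HSV).reshape(-1,3).astype(int)
b=(n<.055)&(abs(X[:,2]-.088)<.006);print("top",b.sum(),cv2.minAreaRect(np.float32(X[b,:2])),np.median(X[b,2]))
k=(n<.045)&(X[:,2]>.098)&(X[:,2]<.124)&(h[:,1]>90)&(abs(h[:,0]-20)<12)
Q=X[k,:2];(cx,cy),(w,hh),a=cv2.minAreaRect(np.float32(Q));A=np.deg2rad(a if w>hh else a+90)
print("key",k.sum(),(cx,cy),w,hh,"axis deg",np.rad2deg(A)%180,np.percentile(X[k,2],[50,97]))
y0=s["eef_rot"][2]
for q in(A,A+np.pi):
    yaw=(q+np.pi)%(2*np.pi)-np.pi;j=s["joint_pos"][5]+yaw-y0;j=(j+np.pi)%(2*np.pi)-np.pi;print("yaw",yaw,"j6",j)
go(cx,cy,.265,s["eef_rot"][2])
E
python3 key.py w4
```

```text
t: 7.35
position: [0.5904, 0.1603, 0.2305]
eef_rot: [-3.142, -0.0, -1.794]
wrist_force: [0.3, 0.3, 0.8]
width: 0.085
grip_force: 0.0
t: 8.02
position: [0.5902, 0.1603, 0.3799]
eef_rot: [3.141, 0.0, -1.794]
wrist_force: [-0.7, -0.2, -0.5]
width: 0.0852
grip_force: 0.0
top 5532 ((0.5872882604598999, 0.1468578577041626), (0.08701334148645401, 0.06363505125045776), 76.999267578125) 0.08745443086973823
key 1409 (0.5897987484931946, 0.15910425782203674) 0.009674351662397385 0.04711230471730232 axis deg 156.90699005126953 [0.11631993 0.11871391]
yaw 2.7385435957886397 j6 -2.494002021195726
yaw -0.4030490578011534 j6 0.647590632394067
t 8.07 shift [ 0.0011 -0.0003  0.114 ] turn 0.0 pos [0.5901 0.1603 0.379 ] yaw -1.7939 j6 -0.743 F [-0.1  0.2 -0.9] T [-0.04 -0.03 -0.02] w 0.0848 g 0.0
```

View pics/w4.png

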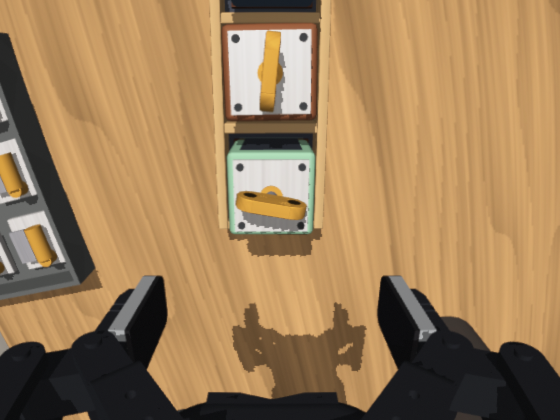

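The box stands in the cell: green rim (228–315, 140–235), key at (271,205), felt facing the brown box. The key reads about 0.18 rad. I'll go over the key and turn the fingers to straddle it.

```bash
echo '[[[0.02,0,0],-0.48,0.085],[[0.02,0,0.2],-0.96,0.06],[[0.02,0,0.4],-1.44,0.04],[[0.02,0,0.6],-1.92,0.04],[[0.02,0,0.8],-2.4,0.04],[[0.02,0,1],-2.88,0.04],[[0.02,0,1.2],-3.36,0.04],[[0.02,0,1.2],-3.84,0.04]]' > mv.in && python3 jog.py mv.in >/dev/null
echo '[[[0,0,0],-0.48,0.04],[[0,0,0],-0.96,0.04],[[0,0,0],-1.44,0.04],[[0,0,0],-1.72,0.04],[[0,0,0],-1.724,0.04],[[0,0,0],-1.724,0.04],[[0,0,0],-1.724,0.04]]' > mv.in && python3 jog.py mv.in
python3 -c "
from h import *
go(.5898,.1591,.267,-.403)"
```

```text
t: 9.32
position: [0.59, 0.1592, 0.3197]
eef_rot: [3.14, 0.001, -0.405]
wrist_force: [-0.2, -0.4, -0.0]
width: 0.0402
grip_force: 0.0
t 9.32 shift [-0.      0.0001  0.0527] turn -0.002 pos [0.59   0.1592 0.3197] yaw -0.4051 j6 0.647 F [-0.2 -0.4 -0. ] T [ 0.07 -0.01 -0.03] w 0.0402 g 0.0
```

In the tool's units: 0.052 m is 1.04, 0.05 m is 1.

```bash
echo '[[[0,0,0.4],0,0.04],[[0,0,0.8],0,0.04],[[0,0,1],0,0.04],[[0,0,1.04],0,0.04],[[0,0,1.04],0,0.04],[[0,0,1.04],0,0.04]]' > mv.in && python3 jog.py mv.in
echo '[[[0,0,0],0,0],[[0,0,0],0,0],[[0,0,0],0,0],[[0,0,0],0,0],[[0,0,0],0,0],[[0,0,0],0,0],[[0,0,0],0,0],[[0,0,0],0,0]]' > mv.in && python3 jog.py mv.in
python3 -c "
from h import *
go(.5898,.1591,.267,-.403)"
```

```text
t: 9.82
position: [0.5905, 0.1594, 0.2696]
eef_rot: [-3.141, -0.001, -0.403]
wrist_force: [-0.1, 0.5, -0.6]
width: 0.0403
grip_force: 0.0
t: 10.48
position: [0.5902, 0.1592, 0.2697]
eef_rot: [-3.141, -0.001, -0.403]
wrist_force: [-1.0, -1.4, 5.7]
width: 0.0074
grip_force: 61.4
t 10.48 shift [-0.0004  0.0002  0.0027] turn 0.0 pos [0.5902 0.1592 0.2697] yaw -0.4026 j6 0.649 F [-1.  -1.4  5.7] T [-0.42  0.65  0.03] w 0.0074 g 61.4
```

```bash
for i in 1; do echo '[[[0,0,0],0.24,0],[[0,0,0],0.68,0],[[0,0,0],1.12,0],[[0,0,0],1.6,0],[[0,0,0],2.08,0],[[0,0,0],2.56,0],[[0,0,0],3.04,0],[[0,0,0],3.52,0]]' > mv.in && python3 jog.py mv.in; done
python3 -c "
from h import *
go(.5898,.1591,.267,-.403)"
```

```text
t: 11.15
position: [0.5903, 0.1592, 0.2697]
eef_rot: [-3.14, -0.0, -1.288]
wrist_force: [-1.5, -2.1, 5.8]
width: 0.007
grip_force: 61.5
t 11.15 shift [-0.      0.0005  0.0027] turn -0.885 pos [0.5903 0.1592 0.2697] yaw -1.2883 j6 -0.237 F [-1.5 -2.1  5.8] T [-0.44  0.57  0.1 ] w 0.007 g 61.5
```

```bash
for i in 1; do echo '[[[0,0,0],0.48,0],[[0,0,0],0.96,0],[[0,0,0],1.44,0],[[0,0,0],1.92,0],[[0,0,0],2.4,0],[[0,0,0],2.88,0],[[0,0,0],3.36,0],[[0,0,0],3.84,0]]' > mv.in && python3 jog.py mv.in; done
echo '[[[0,0,0],0.48,0],[[0,0,0],0.96,0],[[0,0,0],1.44,0],[[0,0,0],1.92,0],[[0,0,0],2.4,0],[[0,0,0],2.4,0]]' > mv.in && python3 jog.py mv.in
python3 -c "
from h import *
go(.5898,.1591,.267,-.403)"
```

```text
t: 11.82
position: [0.5903, 0.1592, 0.2697]
eef_rot: [-3.14, 0.001, -2.248]
wrist_force: [-1.5, -1.6, 4.7]
width: 0.0079
grip_force: 61.5
t: 12.32
position: [0.5903, 0.1592, 0.2697]
eef_rot: [-3.141, 0.001, -2.849]
wrist_force: [-0.7, -1.6, 6.3]
width: 0.0076
grip_force: 61.5
t 12.32 shift [0.0005 0.0001 0.0027] turn -2.446 pos [0.5903 0.1592 0.2697] yaw -2.8491 j6 -1.798 F [-0.7 -1.6  6.3] T [-0.51  0.55 -0.02] w 0.0076 g 61.5
```

Now I'll open, rise, and look at the key before regripping.

In the tool's units: -0.05 m is -1, -0.02 m is -0.4.

```bash
echo '[[[0,0,0],0,0.03],[[0,0,0],0,0.04],[[0,0,0],0,0.04],[[0,0,0],0,0.04],[[0,0,0],0,0.04],[[0,0,-0.4],0,0.04],[[0,0,-1],0,0.04],[[0,0,-1.6],0,0.04]]' > mv.in && python3 jog.py mv.in >/dev/null; echo '[[[0,0,-0.4],0,0.04],[[0,0,-0.6],0,0.04],[[0,0,-0.6],0,0.04],[[0,0,-0.6],0,0.04]]' > mv.in && python3 jog.py mv.in >/dev/null; python3 key.py w5
```

```text
top 6119 ((0.5868911743164062, 0.1472843587398529), (0.08758895844221115, 0.0633469969034195), 77.24684143066406) 0.08747748881348244
key 906 (0.589384138584137, 0.15903611481189728) 0.04656771197915077 0.00897759199142456 axis deg 16.219253540039062 [0.11733409 0.11870913]
yaw 0.2830793764894275 j6 1.3349913518481333
yaw -2.858513277100366 j6 -1.8066013017416607
t 13.37 shift [ 0.0002 -0.0002  0.112 ] turn 0.0 pos [0.5898 0.1594 0.377 ] yaw -2.8429 j6 -1.791 F [-1.2  0.1  0.5] T [ 0.03  0.   -0.05] w 0.0398 g 0.0
```

The key is confirmed at 16.2°, turned 2.45 rad as commanded. I'll turn the wrist back half a turn.

```bash
echo '[[[0,0,0],-0.48,0.04],[[0,0,0],-0.96,0.04],[[0,0,0],-1.44,0.04],[[0,0,0],-1.92,0.04],[[0,0,0],-2.4,0.04],[[0,0,0],-2.88,0.04],[[0,0,0],-3.36,0.04],[[0,0,0],-3.84,0.04]]' > mv.in && python3 jog.py mv.in >/dev/null
echo '[[[0,0,0],-0.48,0.04],[[0,0,0],-0.96,0.04],[[0,0,0],-1.44,0.04],[[0,0,0],-1.92,0.04],[[0,0,0],-2.4,0.04],[[0,0,0],-2.88,0.04],[[0,0,0],-3.36,0.04],[[0,0,0],-3.84,0.04]]' > mv.in && python3 jog.py mv.in >/dev/null
echo '[[[0,0,0.2],-0.48,0.04],[[0,0,0.4],-0.96,0.04],[[0,0,0.6],-1.44,0.04],[[0,0,0.8],-1.92,0.04],[[0,0,1],-2.4,0.04],[[0,0,1.2],-2.88,0.04],[[0,0,1.2],-3.36,0.04],[[0,0,1.2],-3.84,0.04]]' > mv.in && python3 jog.py mv.in >/dev/null
echo '[[[0,0,0],-0.48,0.04],[[0,0,0],-0.96,0.04],[[0,0,0],-0.984,0.04],[[0,0,0],-0.984,0.04],[[0,0,0],-0.984,0.04]]' > mv.in && python3 jog.py mv.in >/dev/null
python3 -c "
from h import *
go(.5896,.159,.269,.283)"
```

```text
t 15.78 shift [-0.0003  0.0001  0.0486] turn -0.003 pos [0.5899 0.1592 0.3176] yaw 0.2798 j6 1.332 F [-0.2 -0.2 -0.7] T [-0.02 -0.01  0.01] w 0.0399 g 0.0
```

In the tool's units: 0.048 m is 0.96, 0.047 m is 0.94.

```bash
echo '[[[0,0,0.4],0,0.04],[[0,0,0.8],0,0.04],[[0,0,0.94],0,0.04],[[0,0,0.96],0,0.04],[[0,0,0.96],0,0.04]]' > mv.in && python3 jog.py mv.in
echo '[[[0,0,0],0,0],[[0,0,0],0,0],[[0,0,0],0,0],[[0,0,0],0,0],[[0,0,0],0,0],[[0,0,0],0,0],[[0,0,0],0,0],[[0,0,0],0,0]]' > mv.in && python3 jog.py mv.in
echo '[[[0,0,0],0.32,0],[[0,0,0],0.72,0],[[0,0,0],1.12,0],[[0,0,0],1.52,0],[[0,0,0],1.92,0],[[0,0,0],2.4,0],[[0,0,0],2.88,0],[[0,0,0],3.36,0]]' > mv.in && python3 jog.py mv.in
python3 -c "
from h import *
go(.5898,.1591,.267,-.403)"
```

```text
t: 16.2
position: [0.5902, 0.1592, 0.2706]
eef_rot: [3.141, 0.001, 0.282]
wrist_force: [-0.5, -0.4, 0.5]
width: 0.0402
grip_force: 0.0
t: 16.87
position: [0.5904, 0.1593, 0.272]
eef_rot: [3.141, -0.002, 0.283]
wrist_force: [-1.4, -1.3, 5.4]
width: 0.0075
grip_force: 61.0
t: 17.53
position: [0.5904, 0.1591, 0.272]
eef_rot: [-3.141, -0.002, -0.562]
wrist_force: [-0.9, -1.3, 6.4]
width: 0.0078
grip_force: 61.1
t 17.53 shift [-0.0005  0.0004  0.005 ] turn -0.159 pos [0.5904 0.1591 0.272 ] yaw -0.5622 j6 0.489 F [-0.9 -1.3  6.4] T [-0.52  0.35  0.14] w 0.0078 g 61.1
```

```bash
G='from h import *;go(.59,.159,.27,0)'
echo '[[[0,0,0],0.24,0],[[0,0,0],0.48,0],[[0,0,0],0.72,0],[[0,0,0],0.88,0],[[0,0,0],0.88,0]]' > mv.in && python3 jog.py mv.in>/dev/null; python3 -c "$G"
echo '[[[0,0,0],0.12,0],[[0,0,0],0.24,0],[[0,0,0],0.24,0]]' > mv.in && python3 jog.py mv.in>/dev/null; python3 -c "$G"
echo '[[[0,0,0],0.12,0],[[0,0,0],0.24,0],[[0,0,0],0.24,0]]' > mv.in && python3 jog.py mv.in>/dev/null; python3 -c "$G"
```

```text
t 17.95 shift [-0.0002  0.0003  0.002 ] turn -0.779 pos [0.5904 0.1591 0.272 ] yaw -0.7788 j6 0.273 F [-1.  -1.6  6.2] T [-0.54  0.41 -0.05] w 0.0071 g 61.1
t 18.2 shift [-0.0002  0.0003  0.0021] turn -0.838 pos [0.5904 0.159  0.2721] yaw -0.8382 j6 0.213 F [-1.1 -1.8  5.6] T [-0.64  0.38 -0.03] w 0.0076 g 61.1
t 18.45 shift [-0.0002  0.0004  0.002 ] turn -0.898 pos [0.5904 0.1591 0.272 ] yaw -0.898 j6 0.153 F [-1.3 -0.2  6.1] T [-0.49  0.33 -0.01] w 0.0078 g 61.1
```

```bash
G='from h import *;go(.59,.159,.27,0)'
echo '[[[0,0,0],0.12,0],[[0,0,0],0.24,0],[[0,0,0],0.24,0]]' > mv.in && python3 jog.py mv.in>/dev/null; python3 -c "$G"
echo '[[[0,0,0],0.12,0],[[0,0,0],0.24,0],[[0,0,0],0.24,0]]' > mv.in && python3 jog.py mv.in>/dev/null; python3 -c "$G"
echo '[[[0,0,0],0.12,0],[[0,0,0],0.24,0],[[0,0,0],0.24,0]]' > mv.in && python3 jog.py mv.in>/dev/null; python3 -c "$G"
```

```text
t 18.7 shift [-0.0001  0.0005  0.002 ] turn -0.958 pos [0.5905 0.1592 0.272 ] yaw -0.958 j6 0.093 F [-1.3 -0.2  5.4] T [-0.33  0.21  0.04] w 0.0078 g 61.1
t 18.95 shift [0.     0.0006 0.002 ] turn -1.018 pos [0.5905 0.1593 0.272 ] yaw -1.0176 j6 0.034 F [-0.1 -0.5  5.3] T [-0.25  0.26  0.18] w 0.0072 g 61.1
t 19.2 shift [-0.0001 -0.0002  0.002 ] turn -1.077 pos [0.5899 0.1588 0.272 ] yaw -1.0769 j6 -0.026 F [-3.4 -2.1  7.8] T [-0.82  1.37  0.6 ] w 0.0075 g 62.1
```

Torque jumped to 0.6 N m, well above the spring's 0.13, so this is probably the hard stop with the box wedged. One small extra nudge, then release and check.

```bash
G='from h import *;go(.59,.159,.27,0)'
echo '[[[0,0,0],0.08,0],[[0,0,0],0.12,0],[[0,0,0],0.12,0],[[0,0,0],0.12,0]]' > mv.in && python3 jog.py mv.in>/dev/null; python3 -c "$G"
echo '[[[0,0,0],0,0.03],[[0,0,0],0,0.04],[[0,0,0],0,0.04],[[0,0,0],0,0.04],[[0,0,0],0,0.04],[[0,0,-0.4],0,0.04],[[0,0,-1],0,0.04],[[0,0,-1.6],0,0.04]]' > mv.in && python3 jog.py mv.in >/dev/null; echo '[[[0,0,-0.4],0,0.04],[[0,0,-0.6],0,0.04],[[0,0,-0.6],0,0.04],[[0,0,-0.6],0,0.04]]' > mv.in && python3 jog.py mv.in >/dev/null; python3 key.py w6
python3 - <<'E'
from h import *
c=cam("top");im,d=env.get_image("top");cv2.imwrite("pics/top3.png",im)
E
```

```text
t 19.53 shift [-0.0001 -0.0002  0.002 ] turn -1.105 pos [0.5899 0.1588 0.272 ] yaw -1.1047 j6 -0.054 F [-3.5 -2.3  8.5] T [-0.97  1.33  0.94] w 0.0075 g 65.9
top 6049 ((0.5851182341575623, 0.14783534407615662), (0.08732183277606964, 0.06370457261800766), 67.37007904052734) 0.087571423823532
key 931 (0.589635968208313, 0.1585298627614975) 0.00914895348250866 0.046728912740945816 axis deg 119.65314865112305 [0.11731917 0.1189137 ]
yaw 2.0883414043403086 j6 3.140239380303316
yaw -1.0532512492494845 j6 -0.0013532732864764974
t 20.58 shift [0.0007 0.0002 0.1139] turn -0.0 pos [0.5898 0.1593 0.3789] yaw -1.107 j6 -0.055 F [0.5 0.4 0.2] T [-0.02 -0.01 -0.03] w 0.0404 g 0.0
```

View pics/w6.png

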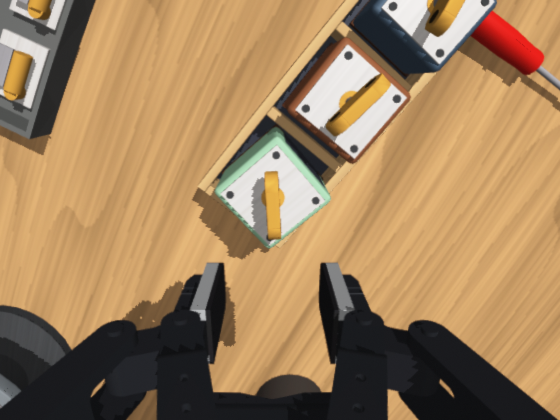

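The view shows the box twisted in the cell at (270,188) with its key at (273,205). The other two boxes are undisturbed. Next I'll measure the box's angle alone to get the key's turn in the box.

```bash
cat > box.py <<'E'
from h import *
import sys
f=sys.argv[1];s=env.state();c=cam("wrist",s);im,d=env.get_image("wrist")
h=cv2.cvtColor(im,cv2.COLOR_BGR2HSV).astype(int)
v,u=np.mgrid[0:420,0:560];P=np.c_[u.ravel(),v.ravel()];o,r=ray(c,P);X=o+r*d.ravel()[:,None]
g=((abs(h[...,0]-72)<25)&(h[...,1]>35)).ravel()&(abs(X[:,2]-.087)<.004)&(np.hypot(X[:,0]-.59,X[:,1]-.159)<.05)
R=cv2.minAreaRect(np.float32(X[g,:2]));print("rim",g.sum(),R)
k=(np.hypot(X[:,0]-.59,X[:,1]-.159)<.045)&(X[:,2]>.098)&(X[:,2]<.124)&(h[...,1].ravel()>90)
Q=X[k,:2]-X[k,:2].mean(0);w,V=np.linalg.eigh(Q.T@Q);a=np.rad2deg(np.arctan2(V[1,1],V[0,1]))%180
b=R[2]%90-90
print("key axis",a,"box x",b,"key in box rad (mod pi)",np.deg2rad((b-a)%180),"+pi",np.deg2rad((b-a)%180)+np.pi)
E
python3 box.py x
```

```text
rim 1234 ((0.5897296667098999, 0.15858615934848785), (0.0628141239285469, 0.06273190677165985), 67.68541717529297)
key axis 119.78402814748621 box x -22.31458282470703 key in box rad (mod pi) 0.6615040296144808 +pi 3.803096683204274
```

```bash
python3 -c "
from workcell import env
print(env.finish_job())"
```

```text
the job is handed in; nothing more can be done
None
```

The celadon box stands key up in the free cell and is released. Its key is wound to the hard stop (measured 3.80 of 3.8 rad, with torque rising to about 0.9 N m). The box turned about 10° in the cell while winding, the other boxes and things on the bench were not touched, and the job is handed in at about 21 s.

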